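Hang two bells on the balance rack

ROBOT

A 6-joint arm with a two-finger parallel gripper is mounted at the origin on the work surface. World frame = base frame: x ahead of the robot, y to its left, z up, the work surface at z = 0. Lengths are in m, angles in rad, forces in N, time in s.
With the tool pointing down it reaches from about 0.375 to 0.975 m from the base axis. Payload 3.8 kg.
Tool frame: the origin (TCP) lies on the mounting face of the last link; the fingertips stand 173 mm ahead of it and the grasp point (between the pads) lies 155 mm ahead of it; z points along the fingers, y is the direction in which the jaws open and shut (so a half turn about z gives the same grasp; the last joint's range is limited). The gripper opens to 85 mm and grips with 20 to 120 N. Pads are 22 mm wide; open, the fingers measure 114 mm over their backs; the gripper's body (76 mm by 85 mm) begins 54 mm behind the grasp point. The pads swing forward as they close: fully open they stand 13 mm farther back than shut.
Start: joints at [1.149, 0.264, 1.604, -0, 1.274, -0.037], TCP at [0.253, 0.626, 0.405] pointing down, gripper open.
Joint ranges: [-2.63, 2.63], [-0.94, 2.18], [0.31, 2.57], [-1.31, 4.45], [0, 2.66], [-2.55, 2.55]. Speed limits (rad/s): [2.57, 2.57, 3.14, 3.14, 3.14, 3.14].

INTERFACE

Orientations are given as a 3x3 rotation matrix whose columns are the frame's x, y, z axes.
In Python, from bench import robot, viewer gives the robot as it stands.
- The arm moves only by the tool arm_command, never from a script. Its argument "steps" is a list of rows, each a list of 6 numbers: the shift along the tool's x, y, z in m, then the turn, a rotation vector about the tool's x, y, z in rad. In form: [[dx, dy, dz, ax, ay, az], ...]. A call has 1 to 10 rows; each row shifts and turns the commanded pose from where the row before left it, along the tool's axes as they then stand; what a row does not reach is not made up. A row lasts 1/10 s, in which the tool goes at most 50 mm and 8.59 degrees, less where a joint would pass 70% of its speed; a pose out of reach is approached as far as the arm can. A call with a gripper value outside its range is refused whole. "grip" is the finger opening in m, from 0 to 0.0854, set as the call begins (left out, the last holds). The fingers move at their own pace and stop on an object; "newtons" is the grip in N (left out, the last holds). Time passes only in rows, so rows that do not move let the fingers close. It gives the time, the measured TCP pose, the force and the opening at its end, in the units of the state.
- robot.observe(): the state, without advancing time (a new reading comes with each control period).
- viewer.snapshot(name): name is "scene" or "top" or "wrist"; returns the picture (420x560x3 uint8, red, green, blue); there is no depth.
- viewer.camera_model(name): a dict with "camera_matrix" (3x3 intrinsics, pixels), "k1" (the pictures are not rectified: a ray, as slopes to the right and down, at radius r is drawn at 1 + k1 r^2 times it, then the intrinsics apply), "R" (3x3) and "t" (3): a world point X has camera coordinates R X + t; the wrist camera has in their place "hand_eye" (4x4, takes a point from camera to tool coordinates, whose origin is the TCP and whose axes are the flange's). Camera axes: x right, y down, z forward; pixel columns grow to the right and rows downward; lengths in m; the calibration is good to about 2 mm. A picture is of the moment at which its call begins: read the wrist's pose just before it. camera_model takes no time and is no camera call.
- robot.finish_job(): hands the job in, once; it reports no verdict.
The state is a dict: "time_s": time; "qpos": joint angles; "joint_vel": joint speeds; "joint_efforts": joint torques, N m; "tool_pos": TCP position; "orientation": TCP orientation; "ft_force": force on the tool from outside, world axes, zero at the start; "ft_torque": the same for the moment, N m; "finger_gap": finger opening in m.
Only numpy, scipy, OpenCV 4.12 (cv2) and the standard library are available. Lean on these libraries where they do the work, as an engineer would, in place of code of your own. Each camera call takes 0.05 s, during which the arm holds its last target.

TASK

Hang the two large terracotta bells by their hooks on the pivoting bar of the drying rack, one between the collars at each end, so that the bar ends up level. Hang and let go of one first, then the other, setting them down gently so that the bar never swings to its stops, and leave the small bell where it stands.

Things in the scene. Friction and masses are not known exactly. Their poses are not given: they have to be found in the camera images.
- bell_a: Large bell A, one of two alike: terracotta, 54 mm wide at the foot, 50 mm high to its crown, 0.12 kg (each within 8 percent), standing upright; above it a stiff wire hook and, on the axis, a wooden grip 26 mm (x) by 14 mm (y), 119 to 155 mm above the foot: take it across its 14 mm. Origin: centre of the underside; z up, x the way the hook opens.
- bell_b: Large bell B, one of two alike: terracotta, 54 mm wide at the foot, 50 mm high to its crown, 0.12 kg (each within 8 percent), standing upright; above it a stiff wire hook and, on the axis, a wooden grip 26 mm (x) by 14 mm (y), 119 to 155 mm above the foot: take it across its 14 mm. Origin: centre of the underside; z up, x the way the hook opens.
- bell_a_hook (a point): On bell A's axis 109 mm above its foot: where the bar's centre line lies when it hangs. Axes as the bell's. The hook is 6 mm steel wire rising on the -x side, 18 mm off the axis, and bent over in the x-z plane: 30 mm wide inside, inner top 115 mm above the foot; its lip on the +x side ends at 91 mm, so the bar enters from +x between 50 mm (crown) and 91 mm.
- bell_b_hook (a point): On bell B's axis 109 mm above its foot: where the bar's centre line lies when it hangs. Axes as the bell's. The hook is 6 mm steel wire rising on the -x side, 18 mm off the axis, and bent over in the x-z plane: 30 mm wide inside, inner top 115 mm above the foot; its lip on the +x side ends at 91 mm, so the bar enters from +x between 50 mm (crown) and 91 mm.
- bell_small: The small bell, to be left alone: same shape with the same hook and grip, but only 34 mm wide and 30 mm high (135 mm with hook and grip). Origin: centre of its underside.
- left_place (a point): Hanging place near the bar's +y end: on the bar's centre line, 142 mm from the pivot, midway between two collars (24 mm across, 40 mm clear between). The bar is a 12 mm round steel rod 360 mm long, 170 mm above the bench when level, on a central post 188 mm high. Axes: y along the bar to its +y end, x level across it, roughly away from the robot, z up when level.
- right_place (a point): The same near the bar's -y end, 142 mm from the pivot, axes likewise. The rack's foot plate is 150 x 170 x 14 mm; the rack's place and turn vary.
- bar (a joint): Tilt of the bar in rad: 0 level, positive when the +y (left) end is up; stops at 0.32 either way. A damped centring spring (1 N m per rad) at the pivot holds the empty bar level; one large bell tilts it about 0.17 rad: its place sinks about 24 mm and the other rises as much. Two bells at opposite ends balance.
There are look-alikes about, which are no part of the job. What is shaped like the bell_a but blue is not meant. Leave any black look-alike of the bell_b alone.

How it is judged:
By the outcome, as a careful person would: the job done as asked, in the order asked, and still so for the second after the job is handed in, with the robot touching nothing.
It also fails if it takes over 61 s, if anything falls off the work surface, if the arm or the gripper's body presses on something with over 40 N, if the wrist force passes 120 N, or if a joint passes its speed limit or range.

## Working session

There is one attempt and no reset: what is moved stays moved. The work goes in short steps, Python scripts to look and compute and a tool call to move; the robot and the scene stay as the last step left them, time stands still between calls to the robot, and variables do not carry over. Pictures are saved under pics/ and viewed, and the job is handed in when it is done.

Besides the shell and the picture viewer there is one more tool, called as name(argument=value, ...), one argument or row to a line, values as JSON. arm_command: Moves the arm, as the interface text tells. Its arguments: {"type":"object","properties":{"steps":{"type":"array","items":{"type":"array","items":{"type":"number"}}},"grip":{"type":"number"},"newtons":{"type":"number"}},"required":["steps"]}

```bash
ls; mkdir -p pics; python3 - <<'E'
from bench import robot, viewer
import cv2
s=robot.observe();print(s)
for n in("scene","top","wrist"):
    im=viewer.snapshot(n);cv2.imwrite(f"pics/{n}0.png",im[:,:,::-1])
    print(n,viewer.camera_model(n))
E
```

```text
pics
{'time_s': 0.0, 'qpos': array([ 1.14909812e+00,  2.64768304e-01,  1.60538620e+00,  1.67774015e-05,
        1.27370800e+00, -3.68720541e-02]), 'joint_vel': array([ 0.00107461, -0.00145349, -0.00119784, -0.00100906,  0.00254722,
       -0.00184338]), 'joint_efforts': array([-5.43666611e-04, -5.15119743e+01, -3.67313004e+01,  7.89721116e-05,
        1.32497092e-02, -1.71491740e-05]), 'tool_pos': array([0.25323321, 0.62532373, 0.40334479]), 'orientation': array([[-9.26861813e-01,  3.75401505e-01, -9.43711285e-04],
       [ 3.75402678e-01,  9.26859519e-01, -2.06443576e-03],
       [ 9.96954963e-05, -2.26771841e-03, -9.99997424e-01]]), 'ft_force': array([ 0.1836358 , -0.69443005,  0.22513153]), 'ft_torque': array([ 0.05136876, -0.04396175, -0.00310397]), 'finger_gap': 0.0854448177251904}
scene {'camera_matrix': array([[501.97408069,   0.        , 285.84523142],
       [  0.        , 501.97408069, 203.72958058],
       [  0.        ,   0.        ,   1.        ]]), 'k1': -0.16209539745130483, 'R': array([[-0.83288964,  0.5533683 ,  0.0088529 ],
       [ 0.28249257,  0.43883383, -0.85300
[... 416 characters left out ...]
e-02, -1.29209326e-01],
       [ 1.29208878e-01, -7.16376609e-04, -9.91617140e-01]]), 't': array([-0.03419375,  0.52640883,  0.94733628])}
wrist {'camera_matrix': array([[310.09537365,   0.        , 280.33145902],
       [  0.        , 310.09537365, 212.64106851],
       [  0.        ,   0.        ,   1.        ]]), 'k1': -0.010783807571659748, 'hand_eye': array([[-1.16438262e-03, -9.64481313e-01, -2.64148523e-01,
         6.72089327e-02],
       [ 9.99998526e-01, -1.45630313e-03,  9.09322702e-04,
         6.43782632e-04],
       [-1.26170507e-03, -2.64147074e-01,  9.64481587e-01,
         3.05463951e-02],
       [ 0.00000000e+00,  0.00000000e+00,  0.00000000e+00,
         1.00000000e+00]])}
```

View pics/scene0.png

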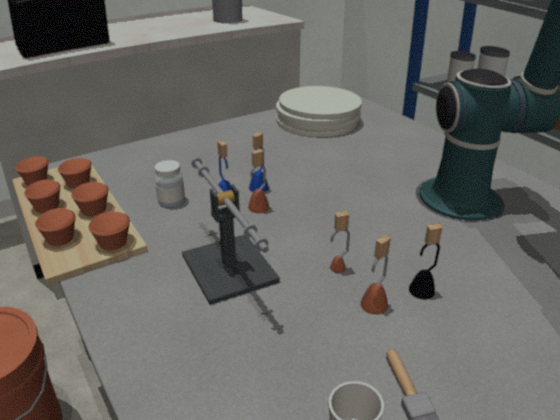

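View pics/top0.png

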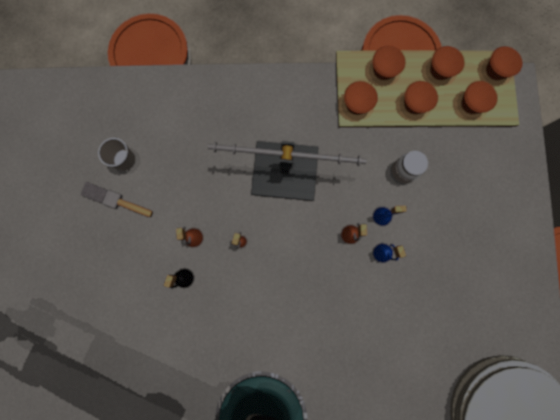

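View pics/wrist0.png

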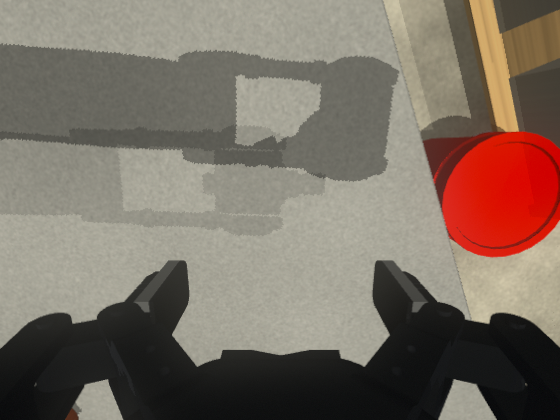

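```bash
cat > h.py <<'E'
import numpy as np, cv2
from bench import robot, viewer
cv2.setNumThreads(1)
M={n:viewer.camera_model(n) for n in("scene","top","wrist")}
def pose(s):
    T=np.eye(4);T[:3,:3]=s["orientation"];T[:3,3]=s["tool_pos"];return T
def ray(n,uv,T=None):
    m=M[n];K=m["camera_matrix"]
    # solve distortion r_d=r(1+k r^2)
    p=np.array([(uv[0]-K[0,2])/K[0,0],(uv[1]-K[1,2])/K[1,1]]);q=p.copy()
    for _ in range(30): q=p/(1+m["k1"]*(q@q))
    d=np.array([*q,1.])
    if n=="wrist":
        W=T@m["hand_eye"];o=W[:3,3];d=W[:3,:3]@d
    else:
        o=-m["R"].T@m["t"];d=m["R"].T@d
    return o,d/np.linalg.norm(d)
def plane(n,uv,z,T=None):
    o,d=ray(n,uv,T);return o+d*(z-o[2])/d[2]
def tri(*rs):
    A=np.zeros((3,3));b=np.zeros(3)
    for o,d in rs:
        P=np.eye(3)-np.outer(d,d);A+=P;b+=P@o
    X=np.linalg.solve(A,b)
    return X,[round(1000*np.linalg.norm((np.eye(3)-np.outer(d,d))@(X-o)),1) for o,d in rs]
def proj(n,X,T=None):
    m=M[n];X=np.asarray(X,float)
    if n=="wrist":
        W=np.linalg.inv(T@m["hand_eye"]);c=W[:3,:3]@X+W[:3,3]
    else: c=m["R"]@X+m["t"]
    q=c[:2]/c[2];q=q*(1+m["k1"]*(q@q));K=m["camera_matrix"]
    return np.array([q[0]*K[0,0]+K[0,2],q[1]*K[1,1]+K[1,2]])
def crop(n,f,x0,y0,x1,y1,k,out):
    im=cv2.imread(f)[y0:y1,x0:x1];cv2.imwrite(out,cv2.resize(im,None,fx=k,fy=k,interpolation=cv2.INTER_CUBIC))
E
python3 - <<'E'
from h import *
crop("t","pics/top0.png",150,130,410,300,3,"pics/t1.png")
crop("s","pics/scene0.png",180,120,460,320,2.8,"pics/s1.png")
E
```

```text
(no output)
```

View pics/t1.png

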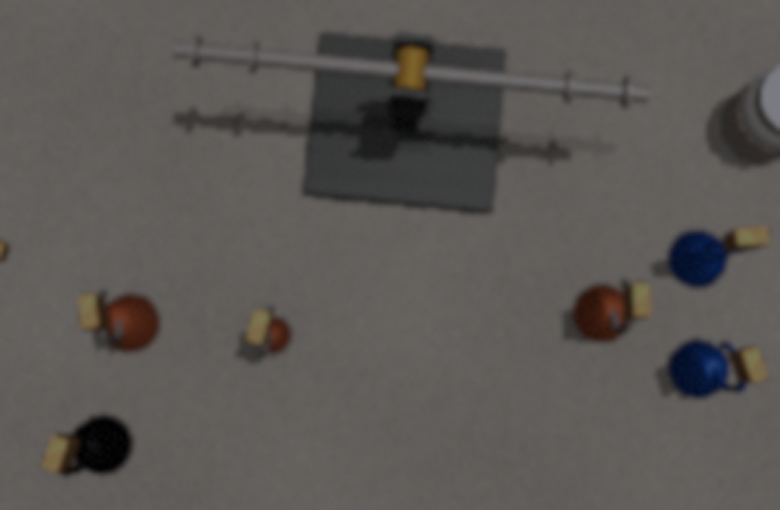

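View pics/s1.png

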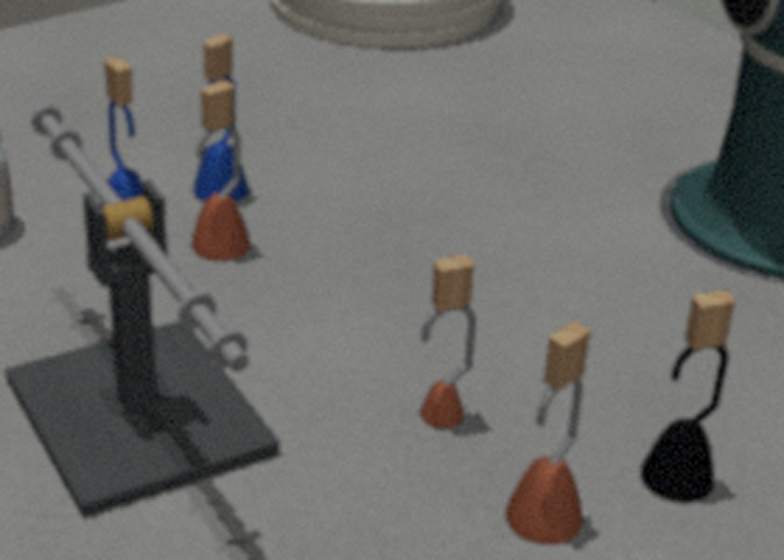

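```bash
python3 - <<'E'
from h import *
for n in("top","scene"):
    im=cv2.imread(f"pics/{n}0.png");hsv=cv2.cvtColor(cv2.GaussianBlur(im,(3,3),0),cv2.COLOR_BGR2HSV)
    for nm,lo,hi in(("wood",(10,80,80),(30,255,255)),("terra",(0,110,40),(10,255,255))):
        m=cv2.inRange(hsv,lo,hi)
        for c in cv2.findContours(m,cv2.RETR_EXTERNAL,cv2.CHAIN_APPROX_NONE)[0]:
            a=cv2.contourArea(c)
            if 15<a<900:
                q=cv2.moments(c);u=(q["m10"]/q["m00"],q["m01"]/q["m00"])
                r=cv2.minAreaRect(c)
                print(n,nm,a,np.round(u,1),[np.round(k,1) for k in r], np.round(plane(n,u,.137 if nm=="wood" else .02),3))
# bar ends
def P(a,b): 
    X,e=tri(ray("top",a),ray("scene",b));print(np.round(X,4),e);return X
s=lambda x,y:(180+x/2.8,120+y/2.8); t=lambda x,y:(150+x/3,130+y/3)
print("collars: right near etc")
A=P(t(199,52),s(235,350)); B=P(t(255,57),s(198,308)); 
C=P(t(568,87),s(66,145)); D=P(t(627,92),s(47,121)); E=P(t(412,68),s(128,217))
for X in(A,B,C,D,E): pass
v=(A+B)/2-(C+D)/2; print("left place",(A+B)/2,"right",(C+D)/2,np.linalg.norm(v),np.degrees(np.arctan2(v[1],v[0])))
# top only, z=.17
for p in((199,52),(255,57),(568,87),(627,92),(412,68)): print(np.round(plane("top",t(*p),.17),4))
E
```

```text
top wood 52.0 [168.2 280.7] [array([168.2, 280.4]), array([ 5.7, 12. ]), np.float64(18.4)] [0.356 0.202 0.137]
top wood 45.5 [400.7 251.1] [array([400.8, 250.9]), array([11.1,  5.4]), np.float64(71.6)] [ 0.417 -0.329  0.137]
top wood 53.5 [235.8 239.1] [array([236. , 239.2]), array([ 6.3, 11.1]), np.float64(18.4)] [0.449 0.049 0.137]
top wood 44.5 [179.4 234. ] [array([179.5, 234. ]), array([10.,  5.]), np.float64(90.0)] [0.461 0.179 0.137]
top wood 43.0 [363.2 230. ] [array([363.3, 229.9]), array([10.4,  5.4]), np.float64(83.7)] [ 0.466 -0.245  0.137]
top wood 46.0 [400.2 208.6] [array([400. , 208.5]), array([ 5., 10.]), np.float64(90.0)] [ 0.515 -0.333  0.137]
top wood 207.5 [134.5 207.6] [array([134.1, 207.5]), array([35.5,  7. ]), np.float64(20.6)] [0.524 0.286 0.137]
top wood 96.5 [287.  152.3] [array([287. , 152.3]), array([ 9.4, 13.2]), np.float64(9.5)] [ 0.652 -0.072  0.137]
top terra 36.5 [242.3 241.4] [array([242.5, 241.5]), array([9., 5.]), np.float64(90.0)] [0.449 0.044 0.02 ]
top terra 184.0 [193.9 236.7] [array([193. , 237.5]), array([17., 16.]), np.float64(90.0)] [0.46
[... 2168 characters left out ...]
.06  0.02 ]
scene terra 277.5 [258.2 202.1] [array([258., 201.]), array([20., 18.]), np.float64(90.0)] [ 0.468 -0.237  0.02 ]
collars: right near etc
[0.6544 0.0925 0.1682] [np.float64(2.8), np.float64(2.8)]
[0.651  0.0482 0.1707] [np.float64(0.6), np.float64(0.6)]
[ 0.6256 -0.1889  0.17  ] [np.float64(0.3), np.float64(0.3)]
[ 0.6209 -0.2333  0.1699] [np.float64(0.8), np.float64(0.8)]
[ 0.6388 -0.0696  0.1727] [np.float64(2.5), np.float64(2.5)]
left place [0.65268913 0.07038855 0.16949109] right [ 0.62324933 -0.21113343  0.16994843] 0.28305747984246854 84.03006465834211
[0.6562 0.0906 0.17  ]
[0.6517 0.048  0.17  ]
[ 0.6259 -0.1891  0.17  ]
[ 0.6216 -0.2338  0.17  ]
[ 0.6418 -0.0712  0.17  ]
```

arm_command(
  steps=[
    [-0.036, -0.034, 0, 0, 0, 0],
    [-0.036, -0.034, 0, 0, 0, 0],
    [-0.036, -0.034, 0, 0, 0, 0],
    [-0.036, -0.034, 0, 0, 0, 0],
    [-0.036, -0.034, 0, 0, 0, 0],
    [-0.036, -0.034, 0, 0, 0, 0],
    [-0.036, -0.034, 0, 0, 0, 0],
    [-0.036, -0.034, 0, 0, 0, 0],
    [-0.036, -0.034, 0, 0, 0, 0],
    [-0.036, -0.034, 0, 0, 0, 0],
  ],
)

```text
time_s: 1.15
tool_pos: [0.4596, 0.1734, 0.4047]
orientation: [[-0.927, 0.375, 0.0], [0.375, 0.927, 0.0], [-0.0, 0.0, -1.0]]
ft_force: [1.1, 0.8, -0.8]
finger_gap: 0.0855
```

arm_command(
  steps=[
    [0, 0, 0, 0, 0, -0.128],
    [0, 0, 0, 0, 0, -0.128],
    [0, 0, 0, 0, 0, -0.128],
    [0, 0, 0, 0, 0, 0],
  ],
)

```text
time_s: 1.55
tool_pos: [0.4594, 0.175, 0.4044]
orientation: [[-1.0, 0.001, -0.001], [0.001, 1.0, -0.0], [0.001, -0.0, -1.0]]
ft_force: [-0.2, 0.4, 0.8]
finger_gap: 0.0858
```

```bash
python3 - <<'E'
from h import *
s=robot.observe();print(s["time_s"],s["tool_pos"],s["orientation"])
im=viewer.snapshot("wrist");cv2.imwrite("pics/w1.png",im[:,:,::-1])
T=pose(s);print(proj("wrist",(.461,.176,.137),T))
E
```

```text
1.55 [0.45937462 0.17498159 0.404391  ] [[-9.99999146e-01  1.19744786e-03 -5.24425272e-04]
 [ 1.19752405e-03  9.99999272e-01 -1.44992829e-04]
 [ 5.24251269e-04 -1.45620717e-04 -9.99999852e-01]]
[280.48548262 217.14810353]
```

View pics/w1.png

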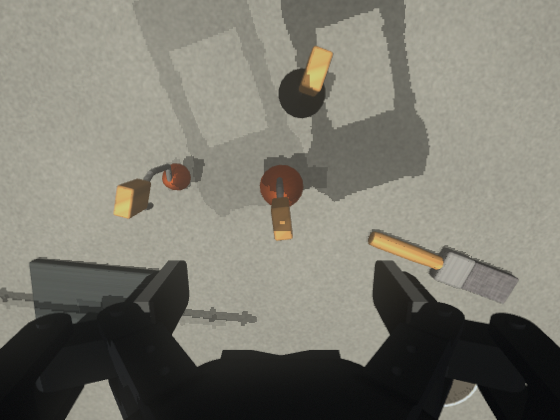

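```bash
python3 - <<'E'
from h import *
crop("w","pics/w1.png",220,150,340,250,6,"pics/w1c.png")
E
```

```text
(no output)
```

View pics/w1c.png

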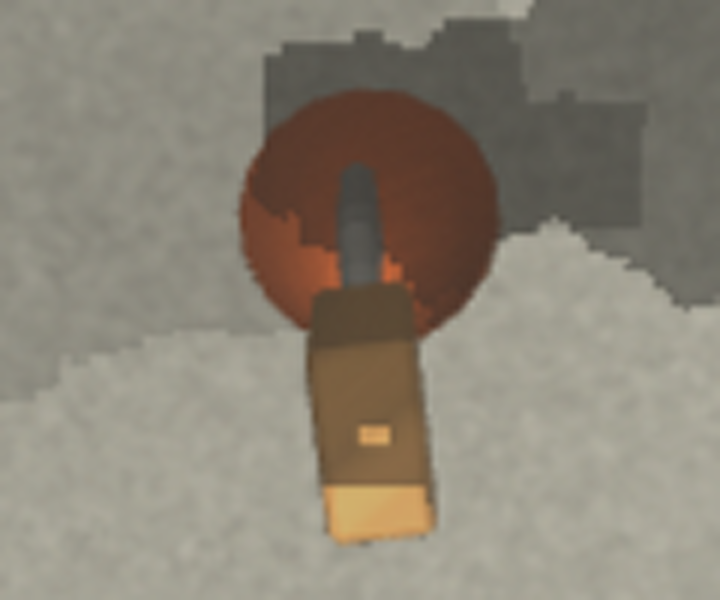

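```bash
python3 - <<'E'
from h import *
s=robot.observe();T=pose(s)
c=[plane("wrist",(220+x/6,150+y/6),.155,T) for x,y in((307,348),(417,342),(434,530),(333,545))]
c=np.array(c)[:,:2];print(c.round(4),c.mean(0))
n=(c[0]+c[1])/2;f=(c[2]+c[3])/2;d=f-n;print(np.linalg.norm(d),np.degrees(np.arctan2(d[1],d[0])),np.linalg.norm(c[1]-c[0]),np.linalg.norm(c[2]-c[3]))
# foot circle
for p,z in(((371,215),.015),): print(plane("wrist",(220+p[0]/6,150+p[1]/6),z,T))
E
```

```text
[[0.4488 0.1694]
 [0.4481 0.1828]
 [0.4723 0.185 ]
 [0.4743 0.1724]] [0.46086949 0.1774056 ]
0.024977217613233956 5.881148077039359 0.013378717807457368 0.012771541086619561
[0.45810955 0.17804941 0.015     ]
```

arm_command(
  steps=[
    [-0.0015, 0.002, 0, 0, 0, -0.103],
    [0, 0, 0.02, 0, 0, 0],
    [0, 0, 0.02, 0, 0, 0],
    [0, 0, 0.02, 0, 0, 0],
    [0, 0, 0.02, 0, 0, 0],
    [0, 0, 0.015, 0, 0, 0],
    [0, 0, 0.009, 0, 0, 0],
    [0, 0, 0, 0, 0, 0],
    [0, 0, 0, 0, 0, 0],
  ],
  grip=0.04,
  newtons=40,
)

```text
time_s: 2.5
tool_pos: [0.4611, 0.1776, 0.3011]
orientation: [[-0.995, -0.101, 0.0], [-0.101, 0.995, 0.0], [-0.0, 0.0, -1.0]]
ft_force: [0.0, -0.2, 0.4]
finger_gap: 0.0399
```

```bash
python3 - <<'E'
from h import *
s=robot.observe();print(s["time_s"],s["tool_pos"],s["orientation"],s["ft_force"])
im=viewer.snapshot("wrist");cv2.imwrite("pics/w2.png",im[:,:,::-1])
E
```

```text
2.5 [0.46111249 0.17757394 0.30110689] [[-9.94843710e-01 -1.01418938e-01  4.36987791e-04]
 [-1.01418898e-01  9.94843804e-01  1.14273870e-04]
 [-4.46324130e-04  6.93658204e-05 -9.99999898e-01]] [ 0.03213148 -0.24818173  0.36523288]
```

View pics/w2.png

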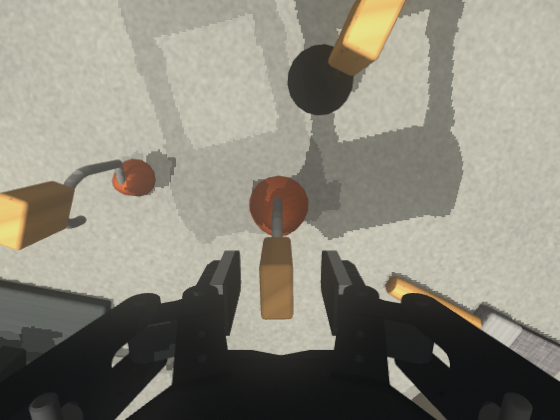

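arm_command(
  steps=[
    [0, -0.001, 0, 0, 0, 0],
    [0, 0, 0, 0, 0, 0],
    [0, 0, 0, 0, 0, 0],
    [0, 0, 0, 0, 0, 0],
    [0, 0, 0, 0, 0, 0],
    [0, 0, 0, 0, 0, 0],
  ],
  grip=0.005,
  newtons=40,
)

```text
time_s: 3.15
tool_pos: [0.4615, 0.1764, 0.3017]
orientation: [[-0.995, -0.102, 0.002], [-0.102, 0.995, 0.0], [-0.002, 0.0, -1.0]]
ft_force: [0.4, -1.1, 6.2]
finger_gap: 0.0134
```

arm_command(
  steps=[
    [0, 0, -0.005, 0, 0, 0],
    [0, 0, -0.015, 0, 0, 0],
    [0, 0, -0.02, 0, 0, 0],
    [0, 0, -0.02, 0, 0, 0],
    [0, 0, -0.02, 0, 0, 0],
    [0, 0, -0.015, 0, 0, 0],
    [0, 0, -0.005, 0, 0, 0],
    [0, 0, 0, 0, 0, 0],
    [0, 0, 0, 0, 0, 0],
  ],
)

```text
time_s: 4.05
tool_pos: [0.4607, 0.1763, 0.3996]
orientation: [[-0.995, -0.102, -0.002], [-0.102, 0.995, -0.0], [0.002, -0.0, -1.0]]
ft_force: [0.5, -0.6, -0.9]
finger_gap: 0.0135
```

```bash
python3 - <<'E'
from h import *
s=robot.observe();print(s["time_s"],s["tool_pos"],s["orientation"],s["ft_force"])
im=viewer.snapshot("wrist");cv2.imwrite("pics/w3.png",im[:,:,::-1])
im=viewer.snapshot("scene");cv2.imwrite("pics/s3.png",im[:,:,::-1])
E
```

```text
4.05 [0.46065913 0.17628258 0.39960982] [[-9.94780750e-01 -1.02022149e-01 -1.65534286e-03]
 [-1.02021456e-01  9.94782074e-01 -4.97510905e-04]
 [ 1.69746254e-03 -3.26033781e-04 -9.99998506e-01]] [ 0.51071076 -0.59990457 -0.85023295]
```

View pics/w3.png

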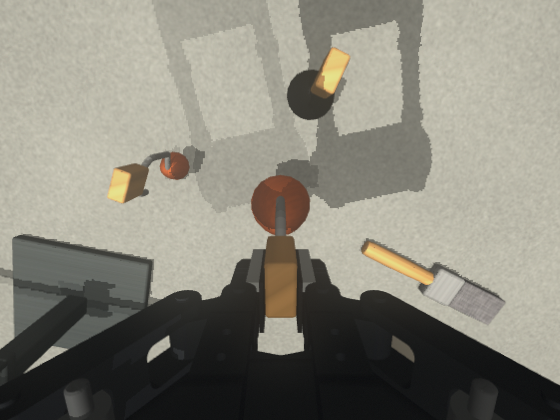

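View pics/s3.png

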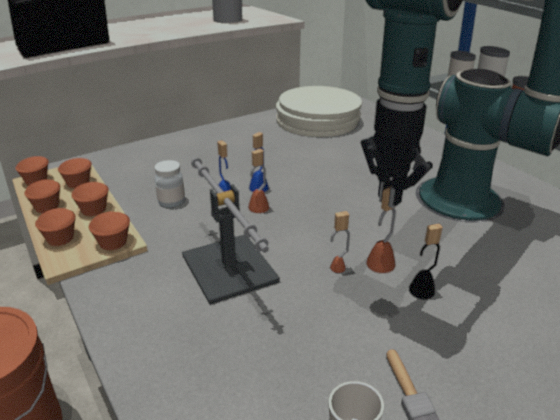

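arm_command(
  steps=[
    [0, 0, 0, 0, 0, 0.103],
    [0, 0, 0, 0, 0, 0.103],
    [-0.015, -0.012, 0, 0, 0, 0],
    [-0.0225, -0.017, 0, 0, 0, 0],
    [-0.0225, -0.017, 0, 0, 0, 0],
    [-0.0225, -0.017, 0, 0, 0, 0],
    [-0.02, -0.015, 0, 0, 0, 0],
    [-0.01, -0.008, 0, 0, 0, 0],
    [0, 0, 0, 0, 0, 0],
    [0, 0, 0, 0, 0, 0],
  ],
)

```text
time_s: 5.15
tool_pos: [0.5635, 0.0794, 0.3999]
orientation: [[-0.995, 0.104, -0.002], [0.104, 0.995, 0.0], [0.002, 0.0, -1.0]]
ft_force: [-1.4, 0.6, -1.4]
finger_gap: 0.0135
```

```bash
python3 - <<'E'
from h import *
s=robot.observe();print(s["time_s"],s["tool_pos"],s["orientation"],s["ft_force"])
im=viewer.snapshot("wrist");cv2.imwrite("pics/w4.png",im[:,:,::-1])
im=viewer.snapshot("scene");cv2.imwrite("pics/s4.png",im[:,:,::-1]);crop("s","pics/s4.png",150,100,430,300,2.8,"pics/s4c.png")
E
```

```text
5.15 [0.56349564 0.07944943 0.39994011] [[-9.94572850e-01  1.04023736e-01 -1.97719241e-03]
 [ 1.04023025e-01  9.94574783e-01  4.59348964e-04]
 [ 2.01424891e-03  2.51182472e-04 -9.99997940e-01]] [-1.42921376  0.63059971 -1.39730346]
```

View pics/w4.png

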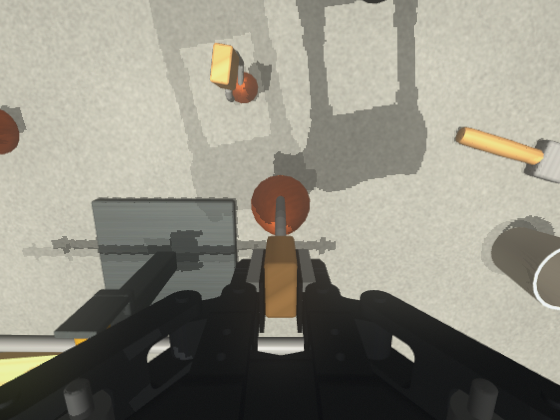

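View pics/s4c.png

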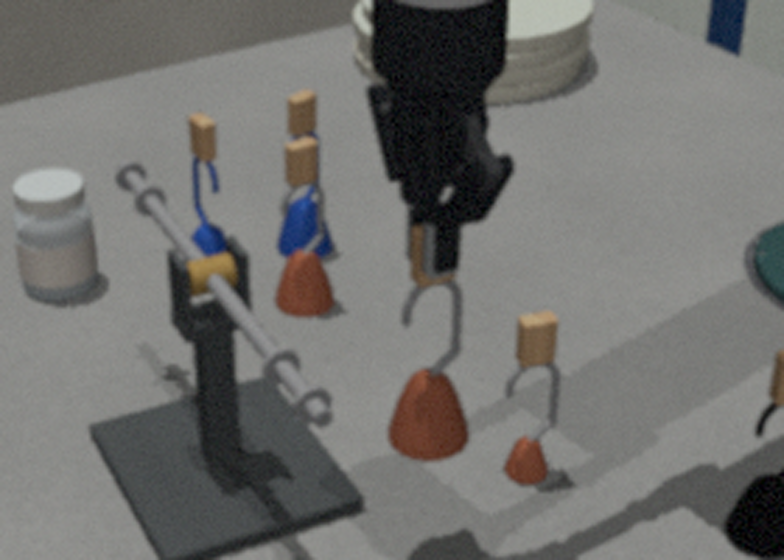

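arm_command(
  steps=[
    [-0.01, 0, 0, 0, 0, 0],
    [-0.015, 0, 0, 0, 0, 0],
    [-0.015, 0, 0, 0, 0, 0],
    [-0.015, 0, 0, 0, 0, 0],
    [-0.015, 0, 0, 0, 0, 0],
    [-0.01, 0, 0, 0, 0, 0],
    [-0.006, 0, 0, 0, 0, 0],
    [-0.004, 0, 0, 0, 0, 0],
    [0, 0, 0, 0, 0, 0],
    [0, 0, 0, 0, 0, 0],
  ],
)

```text
time_s: 6.25
tool_pos: [0.6532, 0.0699, 0.4006]
orientation: [[-0.995, 0.104, -0.001], [0.104, 0.995, 0.0], [0.001, -0.0, -1.0]]
ft_force: [-0.1, 0.3, -1.2]
finger_gap: 0.0134
```

```bash
python3 - <<'E'
from h import *
s=robot.observe();print(s["time_s"],s["tool_pos"],s["orientation"],s["ft_force"])
im=viewer.snapshot("wrist");cv2.imwrite("pics/w5.png",im[:,:,::-1])
im=viewer.snapshot("scene");cv2.imwrite("pics/s5.png",im[:,:,::-1]);crop("s","pics/s5.png",180,140,340,260,5,"pics/s5c.png")
E
```

```text
6.25 [0.65321786 0.06993373 0.40061143] [[-9.94628854e-01  1.03504456e-01 -5.20048474e-04]
 [ 1.03504460e-01  9.94628989e-01  1.86721161e-05]
 [ 5.19187936e-04 -3.52555111e-05 -9.99999865e-01]] [-0.14000375  0.28247769 -1.16140061]
```

View pics/w5.png

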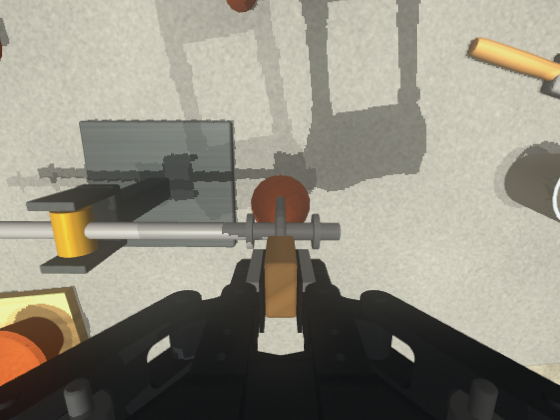

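View pics/s5c.png

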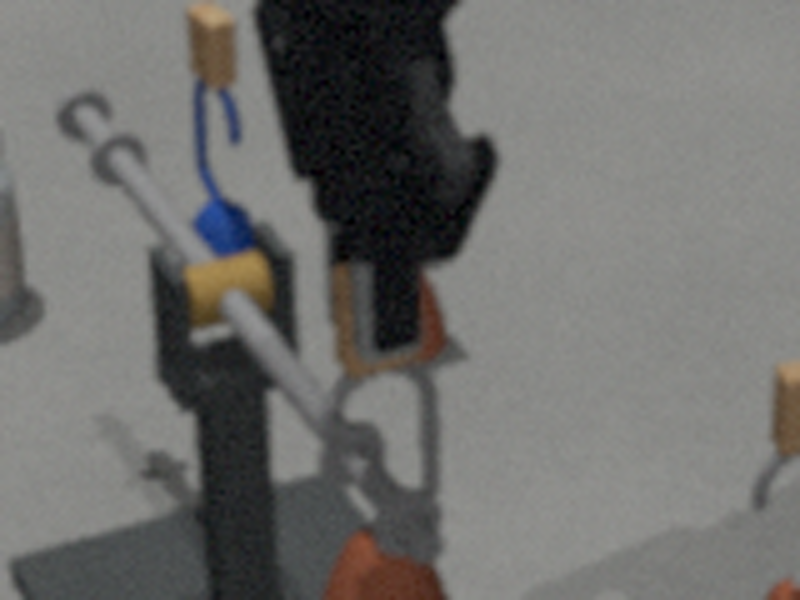

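```bash
python3 - <<'E'
from h import *
s=robot.observe();T=pose(s)
for p in((150,230),(250,230),(316,230.5),(283,231),(330,231)):
    X=plane("wrist",p,.17,T);print(p,X.round(4),(s["orientation"].T@(X-s["tool_pos"])).round(4))
E
```

```text
(150, 230) [ 0.644  -0.0174  0.17  ] [ 0.     -0.0878  0.2307]
(250, 230) [0.6511 0.0503 0.17  ] [-1.000e-04 -1.970e-02  2.307e-01]
(316, 230.5) [0.6562 0.0949 0.17  ] [-0.0005  0.0251  0.2307]
(283, 231) [0.6542 0.0725 0.17  ] [-0.0008  0.0027  0.2307]
(330, 231) [0.6575 0.1043 0.17  ] [-0.0009  0.0347  0.2307]
```

arm_command(
  steps=[
    [0, 0.001, 0.005, 0, 0, 0],
    [0, 0, 0.01, 0, 0, 0],
    [0, 0, 0.01, 0, 0, 0],
    [0, 0, 0.008, 0, 0, 0],
    [0, 0, 0.004, 0, 0, 0],
    [0, 0, 0.004, 0, 0, 0],
    [0, 0, 0.004, 0, 0, 0],
    [0, 0, 0, 0, 0, 0],
  ],
)

```text
time_s: 7.15
tool_pos: [0.6536, 0.0708, 0.3552]
orientation: [[-0.995, 0.104, -0.0], [0.104, 0.995, -0.0], [0.0, -0.0, -1.0]]
ft_force: [0.4, -0.2, -1.4]
finger_gap: 0.0133
```

```bash
python3 - <<'E'
from h import *
s=robot.observe();print(s["time_s"],s["tool_pos"],s["ft_force"],s["ft_torque"])
im=viewer.snapshot("wrist");cv2.imwrite("pics/w6.png",im[:,:,::-1])
im=viewer.snapshot("scene");cv2.imwrite("pics/s6.png",im[:,:,::-1]);crop("s","pics/s6.png",180,140,340,260,5,"pics/s6c.png")
E
```

```text
7.15 [0.65359853 0.07084843 0.35516993] [ 0.35702902 -0.23211498 -1.43371854] [-0.03009863  0.01011612  0.02649275]
```

View pics/w6.png

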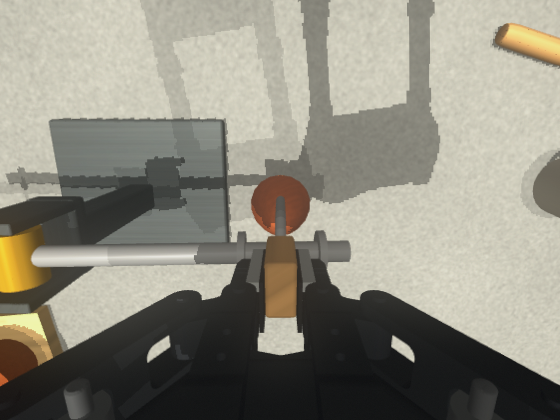

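View pics/s6c.png

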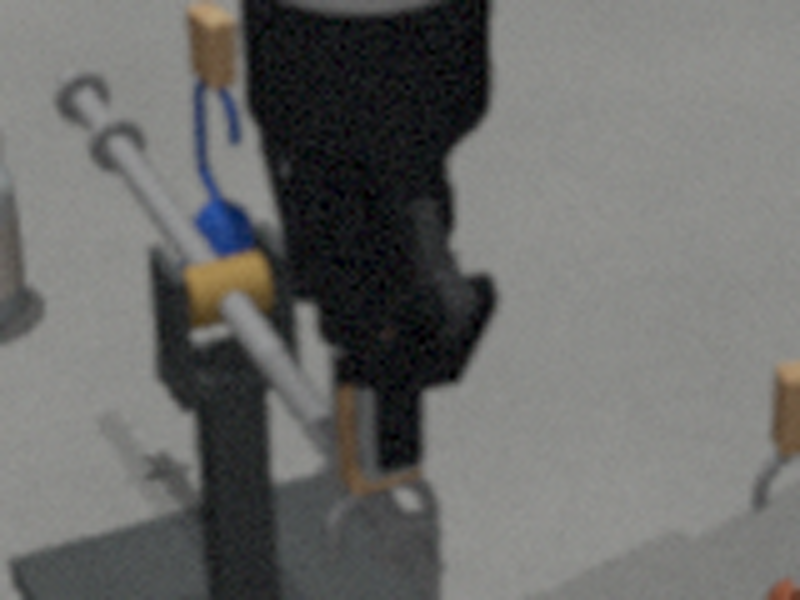

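arm_command(
  steps=[
    [0, 0, 0.004, 0, 0, 0],
    [0, 0, 0.004, 0, 0, 0],
    [0, 0, 0.004, 0, 0, 0],
    [0, 0, 0.003, 0, 0, 0],
    [0, 0, 0, 0, 0, 0],
    [0, 0, 0, 0, 0, 0],
  ],
)

```text
time_s: 7.85
tool_pos: [0.6536, 0.0709, 0.3405]
orientation: [[-0.995, 0.104, -0.001], [0.104, 0.995, 0.0], [0.001, 0.0, -1.0]]
ft_force: [0.9, -0.6, 0.4]
finger_gap: 0.0133
```

```bash
python3 - <<'E'
from h import *
s=robot.observe();print(s["time_s"],s["tool_pos"],s["ft_force"],s["ft_torque"])
im=viewer.snapshot("wrist");cv2.imwrite("pics/w7.png",im[:,:,::-1])
im=viewer.snapshot("scene");cv2.imwrite("pics/s7.png",im[:,:,::-1]);crop("s","pics/s7.png",180,140,340,260,5,"pics/s7c.png")
im=viewer.snapshot("top");cv2.imwrite("pics/t7.png",im[:,:,::-1])
crop("s","pics/t7.png",190,120,390,270,4,"pics/t7c.png")
E
```

```text
7.85 [0.65355142 0.07085163 0.34051818] [ 0.88448456 -0.64691719  0.37837254] [-0.02231343 -0.05664473 -0.06289381]
```

View pics/w7.png

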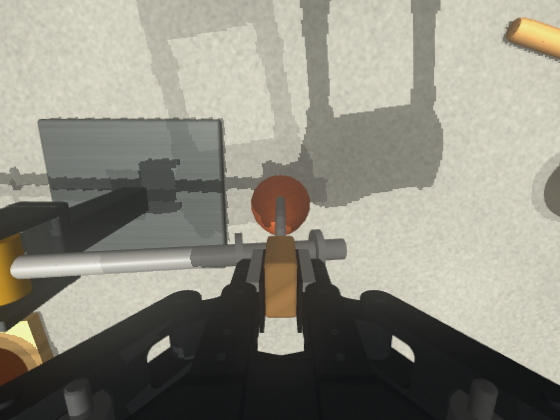

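View pics/s7c.png

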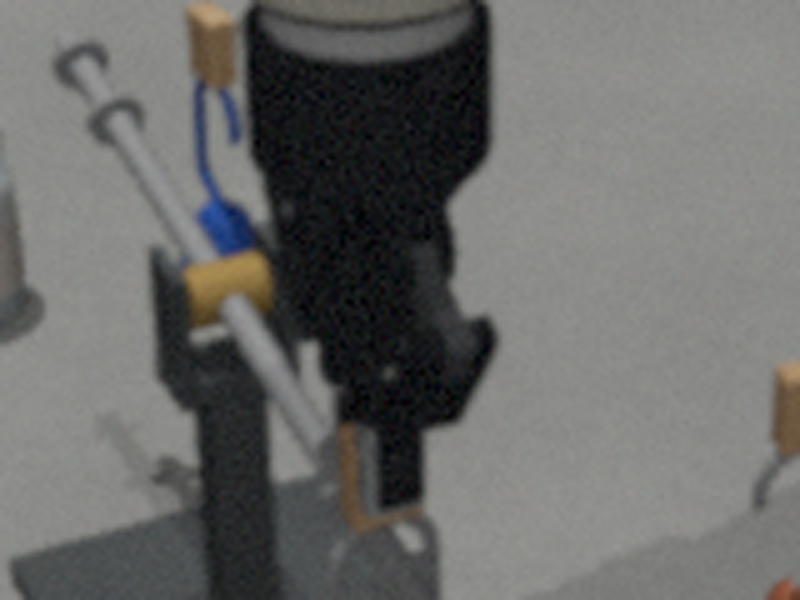

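View pics/t7c.png

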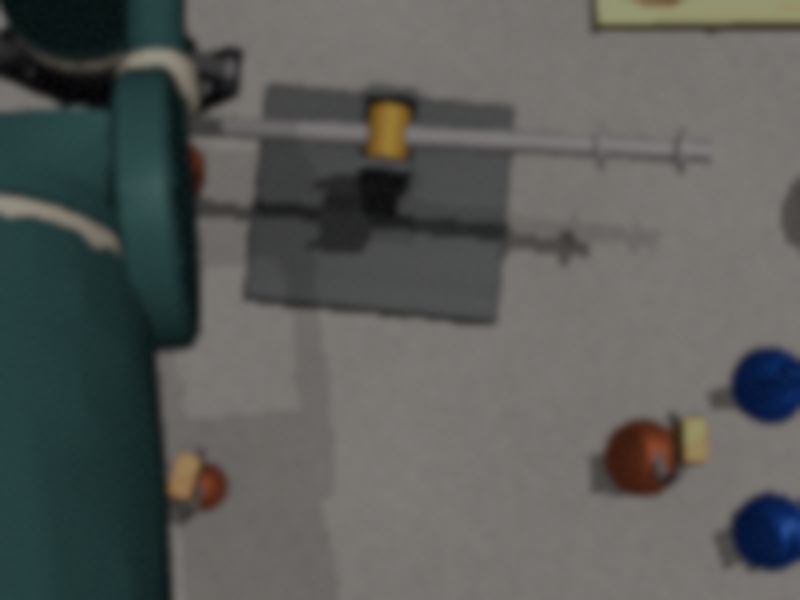

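arm_command(
  steps=[
    [0, 0, 0, 0, 0, 0],
    [0, 0, 0, 0, 0, 0],
    [0, 0, 0, 0, 0, 0],
    [0, 0, 0, 0, 0, 0],
  ],
  grip=0.022,
)

```text
time_s: 8.4
tool_pos: [0.6536, 0.0709, 0.3407]
orientation: [[-0.995, 0.104, 0.0], [0.104, 0.995, 0.0], [-0.0, 0.0, -1.0]]
ft_force: [0.2, -0.4, 0.3]
finger_gap: 0.0218
```

```bash
python3 - <<'E'
from h import *
s=robot.observe();print(s["time_s"],s["tool_pos"],s["ft_force"],s["ft_torque"])
im=viewer.snapshot("wrist");cv2.imwrite("pics/w8.png",im[:,:,::-1])
im=viewer.snapshot("scene");cv2.imwrite("pics/s8.png",im[:,:,::-1]);crop("s","pics/s8.png",180,140,340,260,5,"pics/s8c.png")
E
```

```text
8.4 [0.65362415 0.07087567 0.34074707] [ 0.18793358 -0.44003252  0.31164547] [ 0.02697891 -0.0128399  -0.02090594]
```

View pics/w8.png

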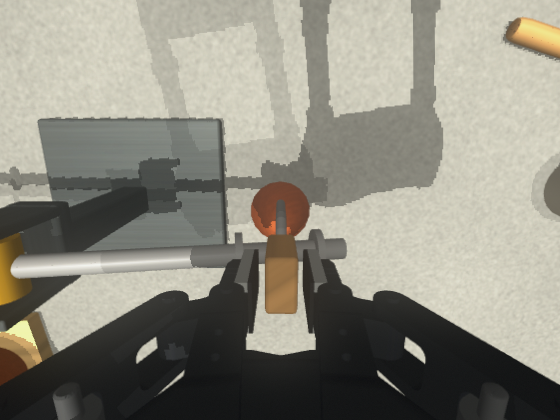

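View pics/s8c.png

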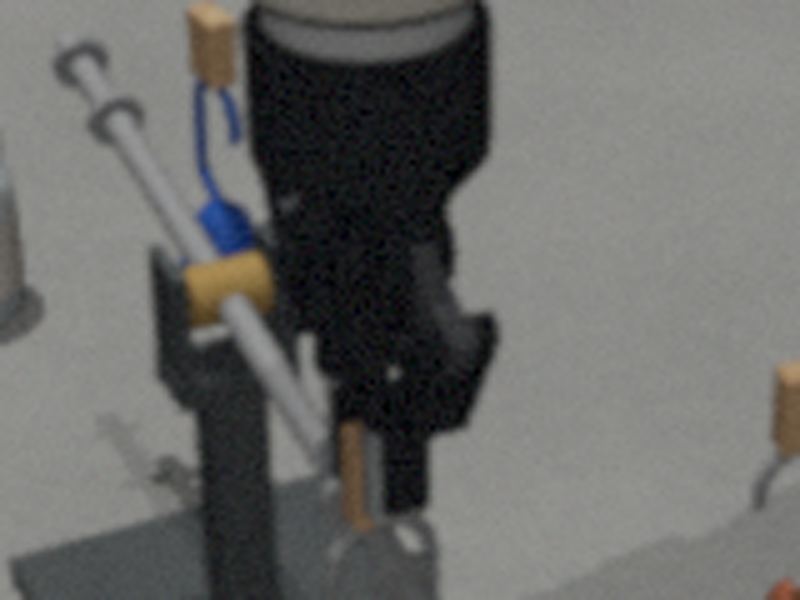

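arm_command(
  steps=[
    [0, 0, -0.004, 0, 0, 0],
    [0, 0, -0.01, 0, 0, 0],
    [0, 0, -0.015, 0, 0, 0],
    [0, 0, -0.02, 0, 0, 0],
    [0, 0, -0.025, 0, 0, 0],
    [0, 0, -0.02, 0, 0, 0],
    [0, 0, -0.01, 0, 0, 0],
    [0, 0, 0, 0, 0, 0],
  ],
  grip=0.032,
)

```text
time_s: 9.3
tool_pos: [0.6541, 0.0709, 0.4481]
orientation: [[-0.995, 0.104, 0.005], [0.104, 0.995, 0.0], [-0.005, 0.001, -1.0]]
ft_force: [0.7, -0.7, 1.0]
finger_gap: 0.0321
```

```bash
python3 - <<'E'
from h import *
s=robot.observe();print(s["time_s"],s["tool_pos"],s["ft_force"])
im=viewer.snapshot("scene");cv2.imwrite("pics/s9.png",im[:,:,::-1]);crop("s","pics/s9.png",180,140,340,260,5,"pics/s9c.png")
E
```

```text
9.3 [0.65412281 0.07087851 0.44814693] [ 0.74600781 -0.66091784  0.99223105]
```

View pics/s9c.png

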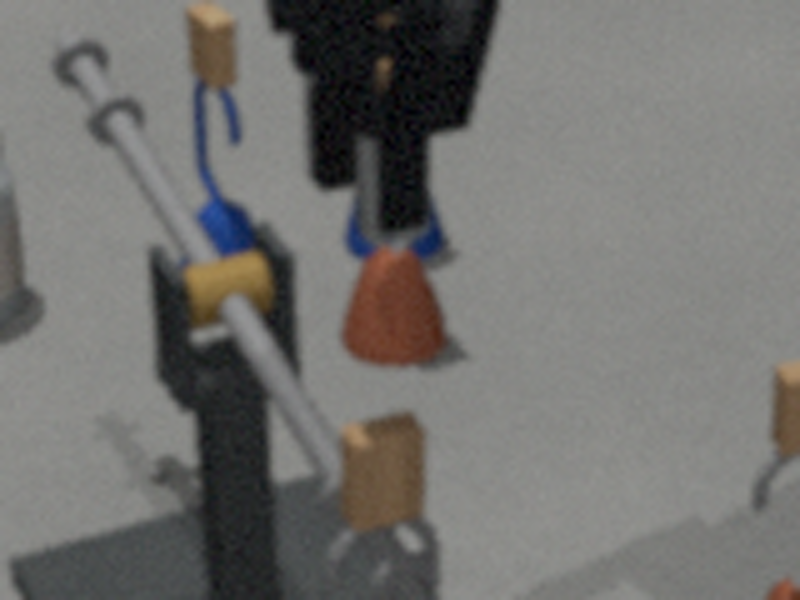

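arm_command(
  steps=[
    [0.0155, -0.0333, 0.0, 0, 0, 0],
    [0.0155, -0.0333, 0.0, 0, 0, 0],
    [0.0155, -0.0333, 0.0, 0, 0, 0],
    [0.0155, -0.0333, 0.0, 0, 0, 0],
    [0.0155, -0.0333, 0.0, 0, 0, 0],
    [0.0155, -0.0333, 0.008, 0, 0, 0],
    [0.0155, -0.0333, 0.008, 0, 0, 0],
    [0.0155, -0.0333, 0.009, 0, 0, 0],
    [0.0155, -0.0333, 0.009, 0, 0, 0],
    [0.0155, -0.0333, 0.009, 0, 0, 0],
  ],
)

```text
time_s: 10.35
tool_pos: [0.4635, -0.2451, 0.3997]
orientation: [[-0.995, 0.104, -0.002], [0.104, 0.995, 0.001], [0.002, 0.001, -1.0]]
ft_force: [0.2, -0.8, -0.1]
finger_gap: 0.0319
```

arm_command(
  steps=[
    [0, 0, 0, 0, 0, 0],
    [0, 0, 0, 0, 0, 0],
    [0, 0, 0, 0, 0, 0],
  ],
)

```text
time_s: 10.65
tool_pos: [0.4652, -0.2438, 0.4012]
orientation: [[-0.995, 0.103, -0.0], [0.103, 0.995, 0.001], [0.001, 0.001, -1.0]]
ft_force: [-0.1, -0.5, 0.1]
finger_gap: 0.0319
```

```bash
python3 - <<'E'
from h import *
s=robot.observe();print(s["time_s"],s["tool_pos"],s["orientation"]);np.savez("p10.npz",T=pose(s))
im=viewer.snapshot("wrist");cv2.imwrite("pics/w10.png",im[:,:,::-1])
im=viewer.snapshot("scene");cv2.imwrite("pics/s10.png",im[:,:,::-1])
crop("w","pics/w10.png",220,150,340,250,6,"pics/w10c.png")
E
```

```text
10.65 [ 0.46517907 -0.24375026  0.40118787] [[-9.94642891e-01  1.03369623e-01 -4.89393888e-04]
 [ 1.03369142e-01  9.94642634e-01  9.22896222e-04]
 [ 5.82171461e-04  8.67363940e-04 -9.99999454e-01]]
```

View pics/w10.png

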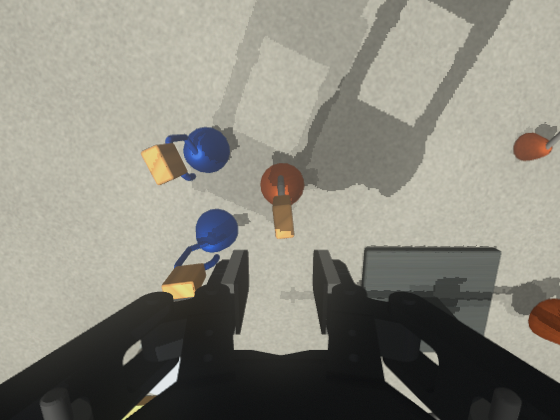

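View pics/w10c.png

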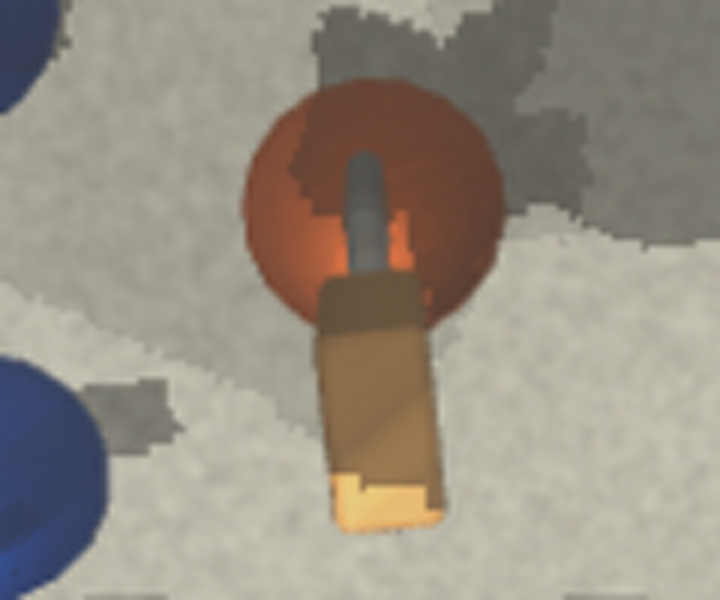

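View pics/s10.png

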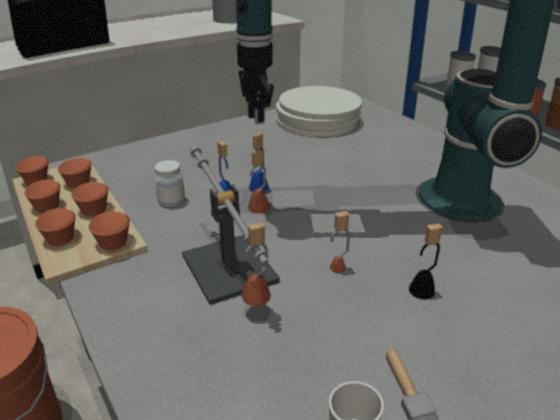

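```bash
python3 - <<'E'
from h import *
T=np.load("p10.npz")["T"]
c=[plane("wrist",(220+x/6,150+y/6),.155,T) for x,y in((316,335),(426,330),(446,518),(340,531))]
c=np.array(c)[:,:2];print(c.round(4),c.mean(0))
n=(c[0]+c[1])/2;f=(c[2]+c[3])/2;d=f-n;print(np.linalg.norm(d),np.degrees(np.arctan2(d[1],d[0])),np.linalg.norm(c[1]-c[0]),np.linalg.norm(c[2]-c[3]))
m=np.r_[c.mean(0),0.155];print((T[:3,:3].T@(m-T[:3,3])).round(4))
# bar tilt: right collars in s10 via intersection w/ vertical plane through bar
crop("s","pics/s10.png",180,140,340,260,5,"pics/s10c.png")
E
```

```text
[[ 0.4517 -0.2467]
 [ 0.4525 -0.2336]
 [ 0.4764 -0.2334]
 [ 0.4767 -0.2466]] [ 0.46432867 -0.24008754]
0.02446172055813666 0.40927500124753907 0.013150338637376115 0.013127329773502497
[0.0011 0.0033 0.2462]
```

View pics/s10c.png

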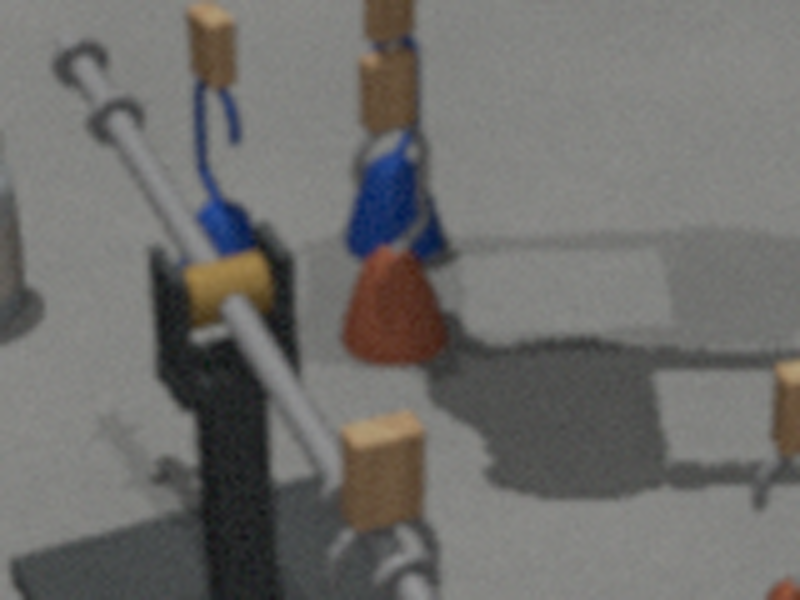

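arm_command(
  steps=[
    [0.001, 0.0028, 0, 0, 0, -0.11],
    [0, 0, 0.02, 0, 0, 0],
    [0, 0, 0.02, 0, 0, 0],
    [0, 0, 0.015, 0, 0, 0],
    [0, 0, 0, 0, 0, 0],
  ],
  grip=0.04,
)

```text
time_s: 11.25
tool_pos: [0.4638, -0.2402, 0.3441]
orientation: [[-1.0, -0.008, -0.004], [-0.008, 1.0, 0.002], [0.004, 0.003, -1.0]]
ft_force: [0.1, 0.4, -0.1]
finger_gap: 0.0402
```

```bash
python3 - <<'E'
from h import *
s=robot.observe();print(s["time_s"],s["tool_pos"],s["orientation"],s["ft_force"])
im=viewer.snapshot("wrist");cv2.imwrite("pics/w11.png",im[:,:,::-1])
E
```

```text
11.25 [ 0.46376554 -0.24020707  0.34414837] [[-0.99996329 -0.0075315  -0.00408546]
 [-0.00754164  0.99996851  0.00247175]
 [ 0.00406671  0.00250247 -0.9999886 ]] [ 0.09701493  0.44477833 -0.07420825]
```

View pics/w11.png

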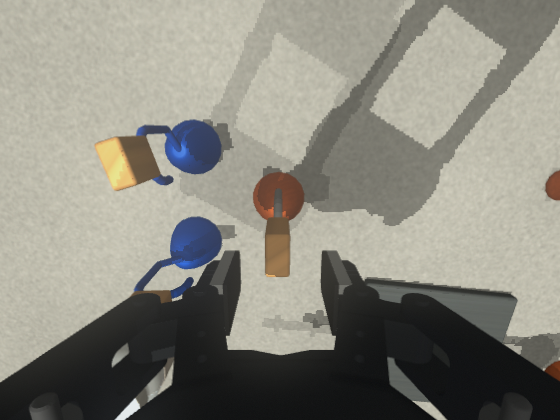

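arm_command(
  steps=[
    [0, -0.0018, 0.01, 0, 0, 0],
    [0, 0, 0.015, 0, 0, 0],
    [0, 0, 0.013, 0, 0, 0],
    [0, 0, 0.004, 0, 0, 0],
    [0, 0, 0, 0, 0, 0],
    [0, 0, 0, 0, 0, 0],
  ],
  grip=0.034,
)

```text
time_s: 11.9
tool_pos: [0.4643, -0.2433, 0.3047]
orientation: [[-1.0, -0.006, -0.0], [-0.006, 1.0, 0.0], [0.0, 0.0, -1.0]]
ft_force: [-0.4, 0.4, 0.5]
finger_gap: 0.0337
```

```bash
python3 - <<'E'
from h import *
s=robot.observe();print(s["time_s"],s["tool_pos"],s["orientation"],s["ft_force"])
im=viewer.snapshot("wrist");cv2.imwrite("pics/w12.png",im[:,:,::-1])
E
```

```text
11.9 [ 0.46432215 -0.24331312  0.30465132] [[-9.99981361e-01 -6.10453279e-03 -1.06545982e-04]
 [-6.10453773e-03  9.99981366e-01  4.60253451e-05]
 [ 1.06263033e-04  4.66749013e-05 -9.99999993e-01]] [-0.37254067  0.36136171  0.5143405 ]
```

View pics/w12.png

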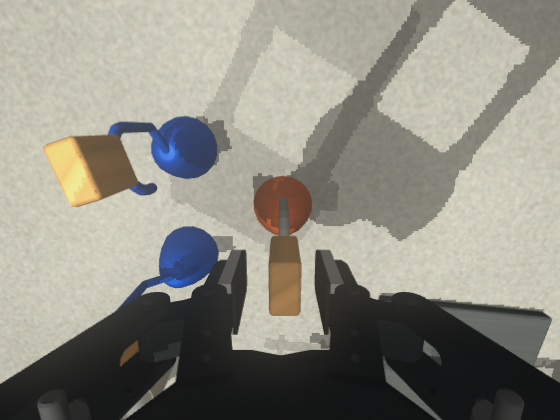

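arm_command(
  steps=[
    [0, 0.0018, 0.003, 0, 0, 0],
    [0, 0, 0, 0, 0, 0],
    [0, 0, 0, 0, 0, 0],
  ],
)

```text
time_s: 12.25
tool_pos: [0.4643, -0.2414, 0.3018]
orientation: [[-1.0, -0.006, 0.0], [-0.006, 1.0, -0.0], [-0.0, -0.0, -1.0]]
ft_force: [-0.1, -0.2, -0.3]
finger_gap: 0.0341
```

arm_command(
  steps=[
    [0, 0, 0, 0, 0, 0],
    [0, 0, 0, 0, 0, 0],
    [0, 0, 0, 0, 0, 0],
    [0, 0, 0, 0, 0, 0],
    [0, 0, 0, 0, 0, 0],
    [0, 0, 0, 0, 0, 0],
  ],
  grip=0.005,
  newtons=40,
)

```text
time_s: 12.85
tool_pos: [0.4644, -0.2415, 0.302]
orientation: [[-1.0, -0.006, 0.001], [-0.006, 1.0, -0.0], [-0.001, -0.0, -1.0]]
ft_force: [0.1, -0.4, 2.2]
finger_gap: 0.0132
```

```bash
python3 - <<'E'
from h import *
s=robot.observe();print(s["time_s"],s["tool_pos"],s["orientation"],s["ft_force"])
# tilt of bar with right end: rays from scene hitting vertical plane of bar
ey=np.array([.104,.9946,0]);ex=np.array([.9946,-.104,0]);p0=np.array([.638,-.0705,.17])
for nm,uv in(("outer collar",(180+80/5,140+63/5)),("inner",(180+117/5,140+120/5))):
    o,d=ray("scene",uv);X=o+d*((p0-o)@ex)/(d@ex);r=X-p0;print(nm,X.round(4),"along",r@ey,"tilt",np.arctan2(r[2],abs(r@ey)))
E
```

```text
12.85 [ 0.46439449 -0.24153832  0.30198244] [[-9.99980812e-01 -6.17212241e-03  5.29979923e-04]
 [-6.17231461e-03  9.99980886e-01 -3.61793225e-04]
 [-5.27736761e-04 -3.65057486e-04 -9.99999794e-01]] [ 0.11744562 -0.38495329  2.15027213]
outer collar [ 0.6214 -0.2295  0.1964] along -0.15992070451172666 tilt 0.1634824919728561
inner [ 0.6261 -0.1846  0.1899] along -0.11470161725999331 tilt 0.172031880072055
```

arm_command(
  steps=[
    [0, 0, -0.005, 0, 0, 0],
    [0, 0, -0.015, 0, 0, 0],
    [0, 0, -0.02, 0, 0, 0],
    [0, 0, -0.025, 0, 0, 0],
    [0, 0, -0.025, 0, 0, 0],
    [0, 0, -0.02, 0, 0, 0],
    [0, 0, -0.01, 0, 0, 0],
    [0, 0, -0.003, 0, 0, 0.055],
    [0, 0, 0, 0, 0, 0.055],
    [0, 0, 0, 0, 0, 0],
  ],
)

```text
time_s: 13.85
tool_pos: [0.464, -0.2413, 0.4247]
orientation: [[-0.995, 0.104, -0.0], [0.104, 0.995, 0.0], [0.0, 0.0, -1.0]]
ft_force: [0.3, 0.3, -1.1]
finger_gap: 0.0135
```

arm_command(
  steps=[
    [-0.01, 0.008, 0, 0, 0, 0],
    [-0.015, 0.011, 0, 0, 0, 0],
    [-0.015, 0.011, 0, 0, 0, 0],
    [-0.015, 0.011, 0, 0, 0, 0],
    [-0.01, 0.007, 0, 0, 0, 0],
    [0, 0, 0, 0, 0, 0],
    [0, 0, 0, 0, 0, 0],
    [0, 0, 0, 0, 0, 0],
  ],
)

```text
time_s: 14.65
tool_pos: [0.5336, -0.2005, 0.4245]
orientation: [[-0.995, 0.104, -0.001], [0.104, 0.995, -0.0], [0.001, -0.0, -1.0]]
ft_force: [0.1, 0.0, -1.6]
finger_gap: 0.0132
```

```bash
python3 - <<'E'
from h import *
s=robot.observe();print(s["time_s"],s["tool_pos"],s["orientation"],s["ft_force"])
im=viewer.snapshot("wrist");cv2.imwrite("pics/w13.png",im[:,:,::-1])
im=viewer.snapshot("scene");cv2.imwrite("pics/s13.png",im[:,:,::-1]);crop("s","pics/s13.png",150,100,310,220,5,"pics/s13c.png")
E
```

```text
14.65 [ 0.53360763 -0.20049709  0.42448048] [[-9.94616272e-01  1.03623485e-01 -8.03203130e-04]
 [ 1.03623565e-01  9.94616586e-01 -5.89306939e-05]
 [ 7.92772552e-04 -1.41844199e-04 -9.99999676e-01]] [ 0.05248745  0.01928924 -1.56379181]
```

View pics/w13.png

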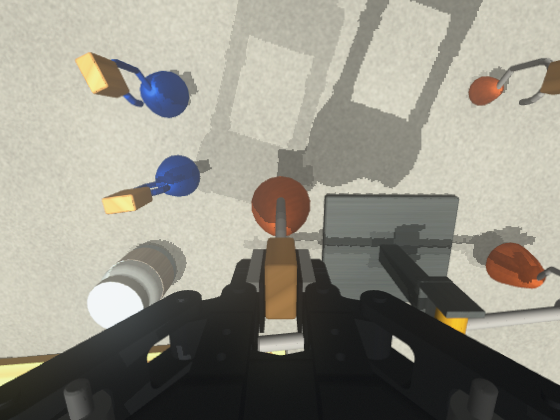

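View pics/s13c.png

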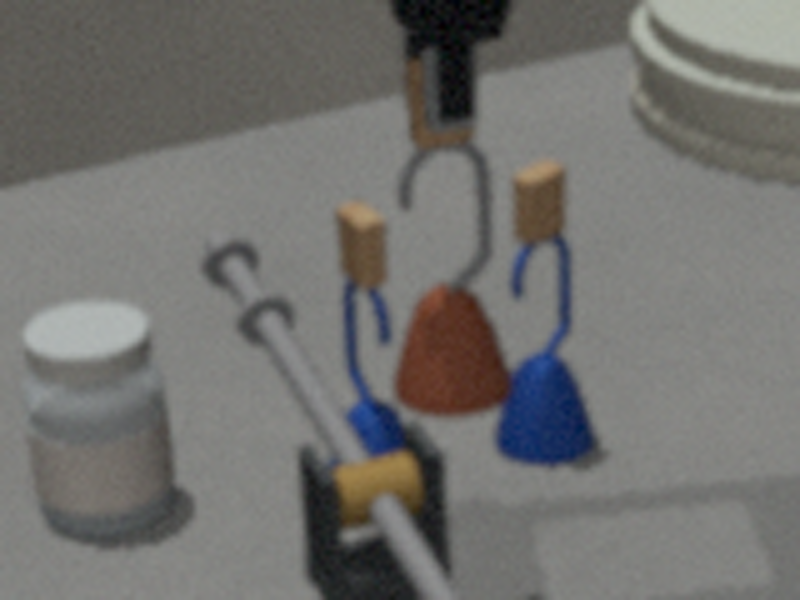

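arm_command(
  steps=[
    [-0.01, 0, 0, 0, 0, 0],
    [-0.015, 0, 0, 0, 0, 0],
    [-0.015, 0, 0, 0, 0, 0],
    [-0.015, 0, 0, 0, 0, 0],
    [-0.015, 0, 0, 0, 0, 0],
    [-0.01, 0, 0, 0, 0, 0],
    [-0.006, 0, 0, 0, 0, 0],
    [-0.004, 0, 0, 0, 0, 0],
    [0, 0, 0, 0, 0, 0],
    [0, 0, 0, 0, 0, 0],
  ],
)

```text
time_s: 15.75
tool_pos: [0.6231, -0.2097, 0.4246]
orientation: [[-0.995, 0.104, -0.0], [0.104, 0.995, 0.0], [0.0, 0.0, -1.0]]
ft_force: [0.8, -1.1, -1.0]
finger_gap: 0.0135
```

```bash
python3 - <<'E'
from h import *
s=robot.observe();print(s["time_s"],s["tool_pos"],s["orientation"],s["ft_force"]);np.savez("p14.npz",T=pose(s))
im=viewer.snapshot("wrist");cv2.imwrite("pics/w14.png",im[:,:,::-1])
im=viewer.snapshot("scene");cv2.imwrite("pics/s14.png",im[:,:,::-1]);crop("s","pics/s14.png",150,100,310,220,5,"pics/s14c.png")
E
```

```text
15.75 [ 0.62312516 -0.20973546  0.42464855] [[-9.94607963e-01  1.03705509e-01 -4.07821445e-04]
 [ 1.03705483e-01  9.94608046e-01  8.44945894e-05]
 [ 4.14385045e-04  4.17456715e-05 -9.99999913e-01]] [ 0.80377893 -1.07611246 -0.95018065]
```

View pics/w14.png

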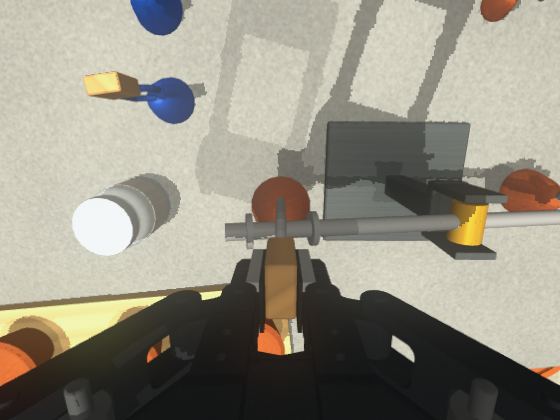

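View pics/s14c.png

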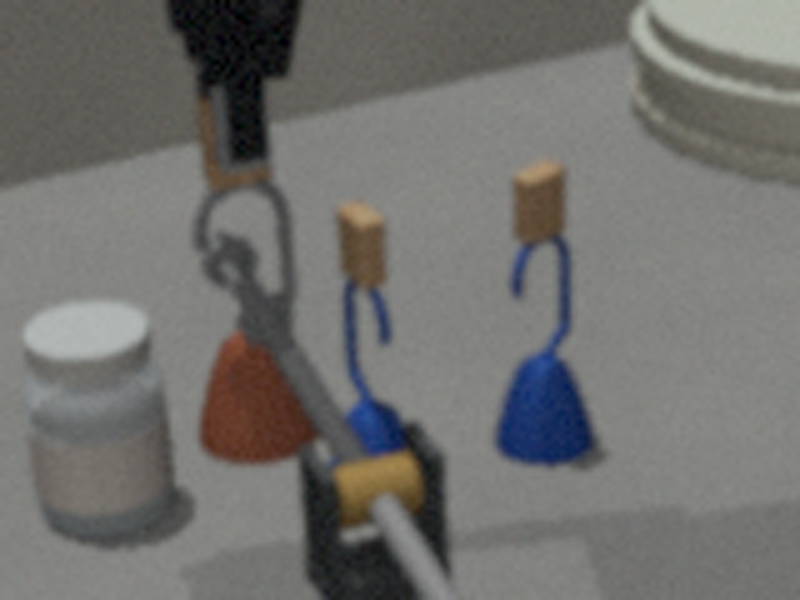

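arm_command(
  steps=[
    [0, 0, 0.006, 0, 0, 0],
    [0, 0, 0.01, 0, 0, 0],
    [0, 0, 0.01, 0, 0, 0],
    [0, 0, 0.006, 0, 0, 0],
    [0, 0, 0.004, 0, 0, 0],
    [0, 0, 0.004, 0, 0, 0],
    [0, 0, 0.004, 0, 0, 0],
    [0, -0.001, 0.004, 0, 0, 0],
    [0, -0.001, 0.004, 0, 0, 0],
    [0, 0, 0, 0, 0, 0],
  ],
)

```text
time_s: 16.85
tool_pos: [0.6231, -0.2118, 0.3721]
orientation: [[-0.995, 0.104, -0.001], [0.104, 0.995, 0.0], [0.001, 0.0, -1.0]]
ft_force: [0.9, 0.7, -0.5]
finger_gap: 0.0132
```

```bash
python3 - <<'E'
from h import *
s=robot.observe();print(s["time_s"],s["tool_pos"],s["ft_force"])
im=viewer.snapshot("wrist");cv2.imwrite("pics/w15.png",im[:,:,::-1])
im=viewer.snapshot("scene");cv2.imwrite("pics/s15.png",im[:,:,::-1]);crop("s","pics/s15.png",150,120,310,240,5,"pics/s15c.png")
E
```

```text
16.85 [ 0.62308096 -0.2118198   0.3720503 ] [ 0.86369226  0.68336811 -0.51356929]
```

View pics/w15.png

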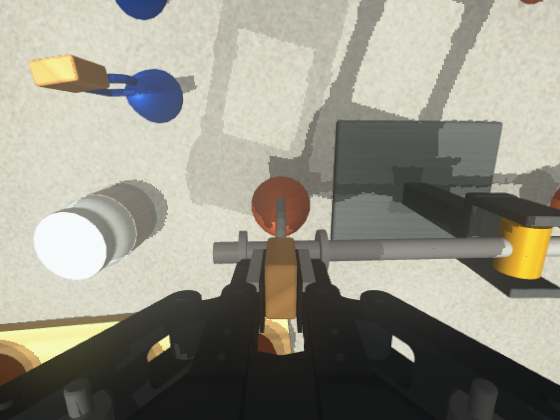

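View pics/s15c.png

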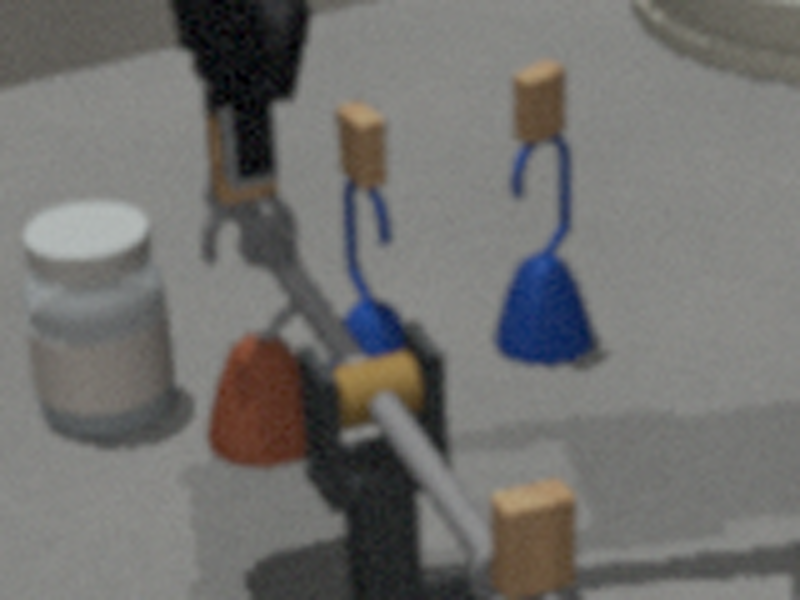

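Bar is tilting back; go on 9 mm to level.

arm_command(
  steps=[
    [0, 0, 0.004, 0, 0, 0],
    [0, 0, 0.004, 0, 0, 0],
    [0, 0, 0.001, 0, 0, 0],
    [0, 0, 0, 0, 0, 0],
    [0, 0, 0, 0, 0, 0],
    [0, 0, 0, 0, 0, 0],
  ],
)

```text
time_s: 17.55
tool_pos: [0.6232, -0.2117, 0.3638]
orientation: [[-0.995, 0.104, -0.0], [0.104, 0.995, -0.0], [0.0, -0.0, -1.0]]
ft_force: [-0.6, -0.2, 0.8]
finger_gap: 0.0137
```

```bash
python3 - <<'E'
from h import *
s=robot.observe();print(s["time_s"],s["tool_pos"],s["ft_force"])
im=viewer.snapshot("wrist");cv2.imwrite("pics/w16.png",im[:,:,::-1])
im=viewer.snapshot("scene");cv2.imwrite("pics/s16.png",im[:,:,::-1]);crop("s","pics/s16.png",150,120,310,240,5,"pics/s16c.png")
E
```

```text
17.55 [ 0.62318319 -0.21171382  0.36381326] [-0.62283345 -0.2447118   0.81283102]
```

View pics/w16.png

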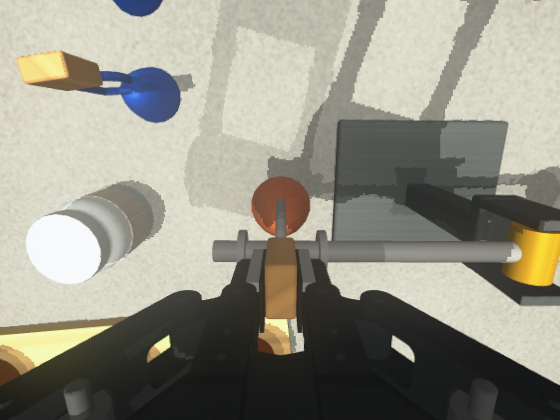

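View pics/s16c.png

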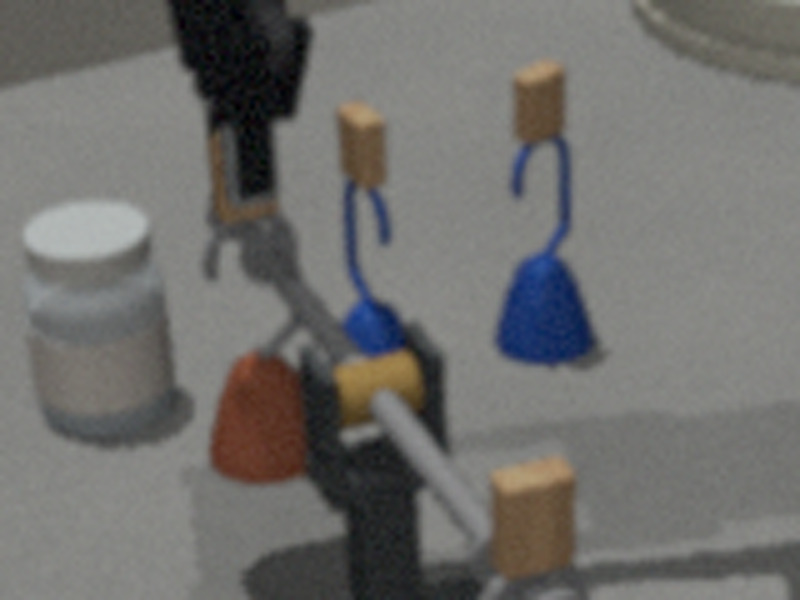

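arm_command(
  steps=[
    [0, 0, 0, 0, 0, 0],
    [0, 0, 0, 0, 0, 0],
    [0, 0, 0, 0, 0, 0],
    [0, 0, 0, 0, 0, 0],
  ],
  grip=0.022,
)

```text
time_s: 18.05
tool_pos: [0.6232, -0.2117, 0.3637]
orientation: [[-0.995, 0.104, 0.0], [0.104, 0.995, -0.0], [-0.0, 0.0, -1.0]]
ft_force: [-0.1, -0.3, 0.6]
finger_gap: 0.0222
```

```bash
python3 - <<'E'
from h import *
s=robot.observe();print(s["time_s"],s["tool_pos"],s["ft_force"])
im=viewer.snapshot("wrist");cv2.imwrite("pics/w17.png",im[:,:,::-1])
E
```

```text
18.05 [ 0.62323467 -0.21168292  0.36374705] [-0.13964354 -0.25060933  0.6093979 ]
```

View pics/w17.png

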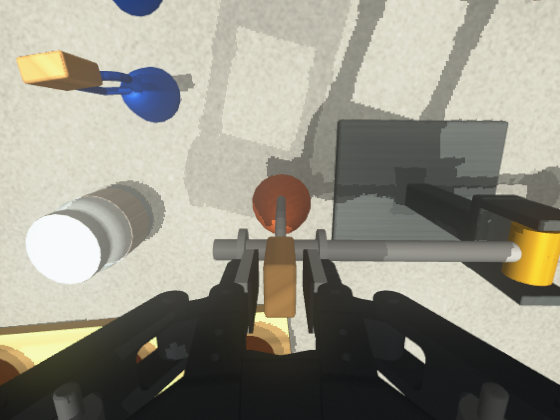

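arm_command(
  steps=[
    [0, 0, -0.004, 0, 0, 0],
    [0, 0, -0.01, 0, 0, 0],
    [0, 0, -0.015, 0, 0, 0],
    [0, 0, -0.02, 0, 0, 0],
    [0, 0, -0.025, 0, 0, 0],
    [0, 0, -0.03, 0, 0, 0],
    [0, 0, -0.03, 0, 0, 0],
    [0, 0, -0.02, 0, 0, 0],
    [0, 0, 0, 0, 0, 0],
  ],
  grip=0.032,
)

```text
time_s: 19.0
tool_pos: [0.6235, -0.2118, 0.5243]
orientation: [[-0.995, 0.104, 0.009], [0.104, 0.995, -0.004], [-0.01, -0.003, -1.0]]
ft_force: [0.8, -0.6, 1.0]
finger_gap: 0.032
```

arm_command(
  steps=[
    [0.03, 0, 0, 0, 0, 0],
    [0.03, 0, 0, 0, 0, 0],
    [0.03, 0, 0, 0, 0, 0],
    [0.03, 0, 0, 0, 0, 0],
    [0, 0, 0, 0, 0, 0],
    [0, 0, 0, 0, 0, 0],
    [0, 0, 0, 0, 0, 0],
    [0, 0, 0, 0, 0, 0],
    [0, 0, 0, 0, 0, 0],
    [0, 0, 0, 0, 0, 0],
  ],
)

```text
time_s: 20.0
tool_pos: [0.5044, -0.1993, 0.5174]
orientation: [[-0.995, 0.103, -0.0], [0.103, 0.995, 0.0], [0.0, 0.0, -1.0]]
ft_force: [0.0, -1.1, 0.7]
finger_gap: 0.0317
```

```bash
python3 - <<'E'
from h import *
s=robot.observe();print(s["time_s"],s["tool_pos"],s["ft_force"],np.abs(s["joint_vel"]).max());np.savez("p18.npz",T=pose(s))
im=viewer.snapshot("scene");cv2.imwrite("pics/s18.png",im[:,:,::-1]);crop("s","pics/s18.png",150,120,310,240,5,"pics/s18c.png")
im=viewer.snapshot("top");cv2.imwrite("pics/t18.png",im[:,:,::-1]);crop("s","pics/t18.png",190,120,390,270,4,"pics/t18c.png")
im=viewer.snapshot("wrist");cv2.imwrite("pics/w18.png",im[:,:,::-1])
E
```

```text
20.0 [ 0.50441956 -0.1993137   0.51735885] [ 0.00959506 -1.1158405   0.6818973 ] 0.0036606411814028078
```

View pics/s18.png

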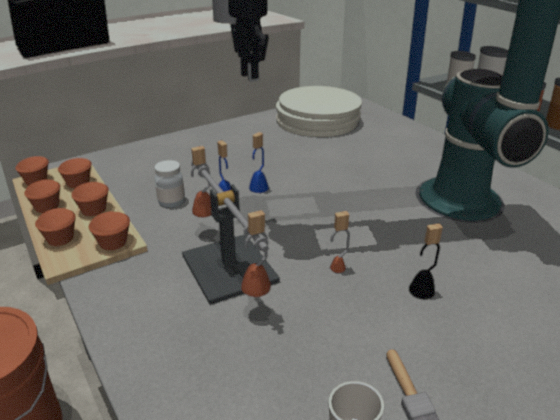

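View pics/s18c.png

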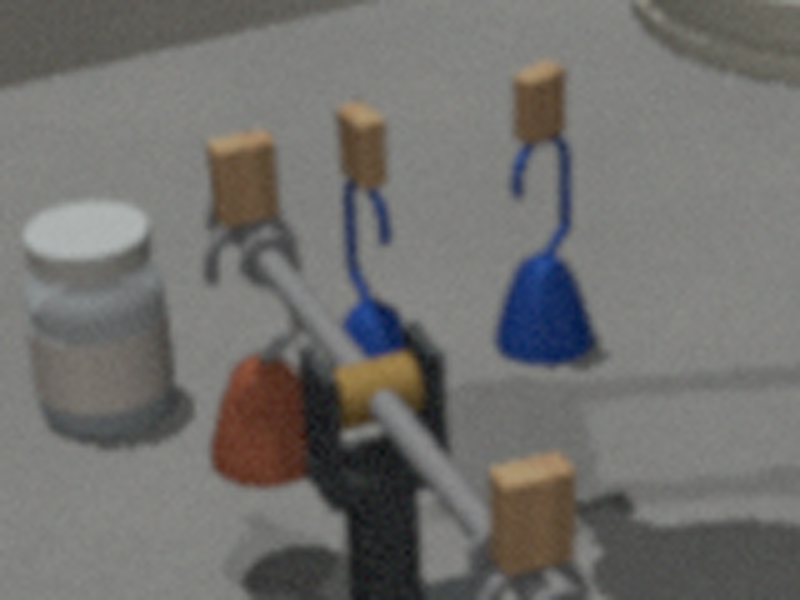

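View pics/t18c.png

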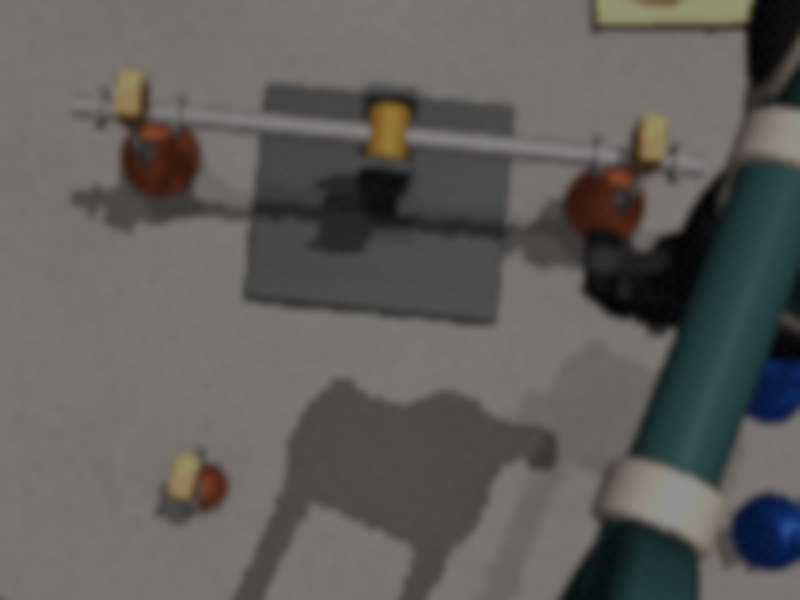

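View pics/w18.png

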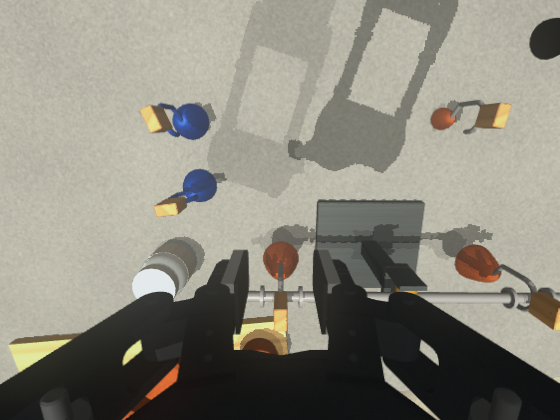

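```bash
python3 - <<'E'
from h import *
im={n:cv2.imread(f"pics/{f}18.png") for n,f in(("top","t"),("scene","s"))}
C={n:[] for n in im}
for n in im:
    m=cv2.inRange(cv2.cvtColor(cv2.GaussianBlur(im[n],(3,3),0),cv2.COLOR_BGR2HSV),(10,80,80),(30,255,255))
    for c in cv2.findContours(m,cv2.RETR_EXTERNAL,cv2.CHAIN_APPROX_NONE)[0]:
        if cv2.contourArea(c)>25:
            q=cv2.moments(c);C[n].append((q["m10"]/q["m00"],q["m01"]/q["m00"]))
for nm,g in(("L",((222.5,143.5),(256.5,222.5))),("R",((353,155),(198.5,155.5)))):
    a=[min(C[n],key=lambda u:np.hypot(u[0]-k[0],u[1]-k[1])) for n,k in zip(("top","scene"),g)]
    X,e=tri(ray("top",a[0]),ray("scene",a[1]));print(nm,np.round(a,1),X.round(4),e)
a=viewer.snapshot("scene")[:,:,::-1].astype(int)
print("motion",np.abs(a-im["scene"])[130:320,180:290].mean())
s=robot.observe();print(s["time_s"])
E
```

```text
L [[222.1 143.4]
 [256.1 222.3]] [0.6546 0.0735 0.2018] [np.float64(0.6), np.float64(0.6)]
R [[352.1 154.8]
 [198.2 155.3]] [ 0.626  -0.2116  0.199 ] [np.float64(1.4), np.float64(1.4)]
motion 2.4805263157894735
20.2
```

```bash
python3 -c "
from bench import robot
print(robot.finish_job())"
```

```text
the job is handed in; nothing more can be done
None
```

I hung both large terracotta bells on the bar and handed the job in at 20.2 s; it gave no verdict. The +y (left) bell went on and was let go first. It tilted the bar about 0.17 rad, well inside the 0.32 stops. I then hung the -y (right) bell and brought the bar back to level before releasing it.

**Last checks:**
- **Level:** the two bell grips triangulate to 202 mm and 199 mm high, a tilt of about 0.01 rad. That is within the error of the measurement.
- **Position:** in the top view each bell sits between its two collars.
- **At rest:** two scene pictures taken a moment apart showed no visible movement.
- **Other objects:** the small bell and the blue and black look-alikes were left standing where they were, and the gripper was clear of everything.
- **Disagreement:** before I grasped the second bell, two measurements of its position differed by about 4 mm. I settled it with close-up wrist pictures, and the grasp and lift then went normally.

No check failed.

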